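# One of each on the dressing tray

## Robot

A 6-joint arm with a two-finger parallel gripper is mounted at the origin on the work surface. World frame = base frame: x ahead of the robot, y to its left, z up, the work surface at z = 0. Lengths are in mm, angles in rad, forces in N, time in s.
With the tool pointing down it reaches from about 350 to 975 mm from the base axis. Payload 7.1 kg.
Tool frame: the origin (TCP) lies at the very end of the fingers, on their centre line; the grasp point (between the pads) lies 19 mm behind it; z points along the fingers, y is the line along which they close (so a half turn about z gives the same grasp; the last joint's range is limited). The gripper opens to 88 mm and grips with 3 to 60 N. Pads are 20 mm wide; open, the fingers measure 115 mm over their backs; the gripper's body (75 mm by 178 mm) begins 61 mm behind the grasp point.
Start: joints at [-1.213, 0.423, 1.63, -0, 1.089, -0.019], TCP at [229.983, -581.13, 222.675] pointing down, gripper open.
Joint ranges: [-3, 3], [-0.9, 2.11], [0.09, 2.58], [-1.31, 4.45], [0.11, 2.69], [-2.54, 2.54]. Speed limits (rad/s): [2.39, 2.39, 3.01, 3.14, 3.14, 3.14].

## Interface

Orientations are given as a rotation vector (axis times angle).
In Python, from workcell import sensors, imaging, close_job gives the robot as it stands. The module is installed in compiled form; this text tells all that it offers.
- The arm moves only by the tool servo_tool, never from a script. Its argument "steps" is a list of rows, each a list of 3 entries, a list of its own where there are three numbers: the shift along the world's x, y, z in m, then the turn, a rotation vector about the world's x, y, z in degrees, then the opening, from -1 (shut) to 1 (fully open). A call has exactly 8 rows; each row shifts and turns the commanded pose from where the row before left it; what a row does not reach is not made up. A row lasts 1/12 s, in which the tool goes at most 41.7 mm and 7.16 degrees, less where a joint would pass 70% of its speed; a pose out of reach is approached as far as the arm can. A call is refused whole if a number of a shift passes 0.0417 or a number of a turn 7.16, either way. A call with a gripper value outside its range is refused whole. The fingers move at their own pace and stop on an object; the grip force is fixed at half the most. Time passes only in rows, so rows that do not move let the fingers close, or fill a call up. It gives the time, the measured TCP pose, the force, the opening and the grip force at its end, in the units of the state.
- sensors.get_obs(): the state, without advancing time (a new reading comes with each control period).
- imaging.get_image(name): name is "scene" or "top" or "wrist"; returns a dict with "color" (384x512x3 uint8, blue, green, red), "range_z" (384x512 float32, mm along the optical axis (not along the pixel's ray), 0 where there is no reading), "vertical_fov" (degrees; the focal length in pixels is half the picture's height over the tangent of half this angle, whatever the lens; pixels are square), "cx", "cy" (the principal point, pixels), "rvec" (rotation vector, rad) and "tvec" (3), from world to camera coordinates, as OpenCV has them; the wrist camera has in their place "tool_from_camera" (4x4, takes a point from camera to tool coordinates, whose origin is the TCP and whose axes are the flange's). Camera axes: x right, y down, z forward; pixel columns grow to the right and rows downward; lengths in mm; the calibration is good to about 2 mm. A picture is of the moment at which its call begins: read the wrist's pose just before it.
- close_job(): hands the job in; it is judged then, once.
The state is a dict: "t": time; "qpos": joint angles; "qvel": joint speeds; "joint_torque": joint torques, N m; "ee_pos": TCP position; "orientation": TCP orientation; "ft_force": force on the tool from outside, world axes, zero at the start; "moment": the same for the moment, N m; "width": finger opening in mm; "grasp_force": force on a finger pad.
Only numpy, scipy, OpenCV 4.12 (cv2) and the standard library are available. Lean on these libraries where they do the work, as an engineer would, in place of code of your own. Each camera call takes 0.05 s, during which the arm holds its last target. There are 200 camera calls.

## Task

Set out the black tray with one of each thing: lay the tweezers lengthwise along the middle of the long porcelain rest, the quartz roller flat and lengthwise in the middle of the oblong dish, and the compact flat in the middle of the round dish. The square dish already has its lipstick, so leave that one alone and stand the other lipstick upright in the middle of the wooden spares box. Let go of everything and leave it still.

Things in the scene. Friction and masses are not known exactly. Their poses are not given: they have to be found in the camera images.
- tweezers_mid (a point): Stainless steel tweezers lying flat, 96 mm long, 12 mm wide over the parallel middle part (44 mm long), 9 mm high, 25 g, rigid (the legs do not spring). The point is its centre, half-way up; x along its length, z up.
- roller_mid (a point): Rose quartz face roller lying flat, T-shaped: 115 mm long in all, stone handle 19 mm in diameter along x with a 22 mm brass end cap at -x, and at the +x end a cross barrel 22 mm in diameter and 44 mm long (49 mm over its brass fork), its axis 46.5 mm from the point. Rests 22 mm high, about 95 g, nothing turns. The point is half-way along its length, half-way up (11 mm), on the handle; the centre of mass lies within 15 mm of it. z up.
- compact_mid (a point): Round brass powder compact lying flat, closed, 46 mm in diameter, 18 mm high, 60 g. The point is its centre, half-way up (9 mm); z up.
- lipstick_loose_mid (a point): Closed chrome lipstick tube standing upright on the dresser top, outside the tray, 22 mm in diameter, 65 mm high, 35 g: the spare. The point is its centre, half-way up (32.5 mm); z up.
- lipstick_kept_mid (a point): The same kind of lipstick, already standing in the square dish on the tray; it stays. The point is its centre, half-way up (32.5 mm); z up.
- tweezer_rest: Long white porcelain rest on the black tray: a flat slab 130 mm long (x) by 36 mm wide, open along both long sides, with a lip 7 mm thick and 5 mm high at each end. Fixed. Origin under its centre; its upper face is 6 mm above the origin. z up. The black tray (180 x 420 mm, floor 8 mm thick, rim 14 mm high) carries the four porcelain pieces in a row along its long side, in any order, centres about 100 mm apart, all turned alike.
- oblong_dish: Oblong white porcelain dish on the tray, 144 mm (x) by 84 mm outside, walls 4 mm thick, 9 mm high. Fixed. Origin under its centre; inner floor 4 mm above the origin, rim 5 mm above that floor. z up.
- round_dish: Round white porcelain dish on the tray, 94 mm in diameter at the rim, walls 4 mm, 9 mm high. Fixed. Origin under its centre; inner floor 4 mm above the origin. z up.
- square_dish: Small square white porcelain dish on the tray, 62 mm outside, walls 4 mm, 9 mm high, with a lipstick standing in it. Fixed. Origin under its centre; inner floor 4 mm above the origin. z up.
- spares_box: Low open square wooden box on the dresser top, 84 mm outside, walls 6 mm thick, 25 mm high. Fixed. Origin under its centre; inner floor 5 mm above the origin. z up.
Mind the look-alikes: they are no part of the job. Several things look just like the spares_box: the one meant starts nearest to the robot's base.

How it is judged (in metres and radians):
At the end, for the whole second after the job is handed in: Tweezers on the long rest (13 mm), roller in the oblong dish (15 mm), both lengthwise within 15 degrees either way round; compact in the round dish, loose lipstick in the spares box (15 mm); kept lipstick in the square dish (17 mm); all down within 4 mm, flat or upright within 7 degrees, at rest (horizontal distance between tweezers_mid and tweezer_rest below 0.013 m and z of tweezers_mid in the frame of tweezer_rest between 0.0065 and 0.0145 m and angle between each of tweezers_mid, roller_mid, compact_mid, lipstick_loose_mid, lipstick_kept_mid's own z axis and vertical below 0.12 rad and linear speed of each of tweezers, roller, compact, lipstick_loose, lipstick_kept below 0.02 m/s and angle between the x axis of tweezers_mid and the x axis of tweezer_rest, either way round below 0.26 rad and horizontal distance between roller_mid and oblong_dish below 0.015 m and z of roller_mid in the frame of oblong_dish between 0.011 and 0.019 m and angle between the x axis of roller_mid and the x axis of oblong_dish, either way round below 0.26 rad and horizontal distance between compact_mid and round_dish below 0.015 m and z of compact_mid in the frame of round_dish between 0.009 and 0.017 m and horizontal distance between lipstick_loose_mid and spares_box below 0.015 m and z of lipstick_loose_mid in the frame of spares_box between 0.0335 and 0.0415 m and horizontal distance between lipstick_kept_mid and square_dish below 0.017 m and z of lipstick_kept_mid in the frame of square_dish between 0.0325 and 0.0405 m); the robot touches nothing.
It fails at once if the lipstick already in the square dish is moved by more than 10 mm or tipped (distance of lipstick_kept_mid from where it was at the start of the episode above 0.01 m or angle between lipstick_kept_mid's own z axis and vertical above 0.3 rad).
It also fails if it takes over 99 s, if anything falls off the work surface, if the arm or the gripper's body presses on something with over 40 N, if the wrist force passes 120 N, or if a joint passes its speed limit or range.

## Working session

There is one attempt and no reset: what is moved stays moved. The work goes in short steps, Python scripts to look and compute and a tool call to move; the robot and the scene stay as the last step left them, time stands still between calls to the robot, and variables do not carry over. Pictures are saved under pics/ and viewed, at most 14 in all, crops included, and the job is handed in when it is done.

Besides the shell and the picture viewer there is one more tool, called as name([rows], argument=value, ...), one row to a line, values as JSON. servo_tool: Moves the arm, as the interface text tells. Its arguments: {"type":"object","properties":{"steps":{"type":"array"}},"required":["steps"]}

```bash
mkdir -p pics; cat > h.py <<'E'
import numpy as np, cv2, pickle
from workcell import sensors, imaging
R=lambda v: cv2.Rodrigues(np.array(v,float))[0]
def grab(name,save=None):
    o=sensors.get_obs(); d=imaging.get_image(name); d['obs']=o
    if save: cv2.imwrite('pics/'+save+'.png',cv2.resize(d['color'],None,fx=1.5,fy=1.5,interpolation=cv2.INTER_CUBIC)); pickle.dump(d,open(save+'.pkl','wb'))
    return d
def ray(d,u,v):
    f=d['color'].shape[0]/2/np.tan(np.radians(d['vertical_fov'])/2)
    r=np.array([(u-d['cx'])/f,(v-d['cy'])/f,1])
    if 'rvec' in d:
        A=R(d['rvec']).T; return -A@np.array(d['tvec']).ravel(), A@r
    T=np.array(d['tool_from_camera']); A=R(d['obs']['orientation'])
    return A@T[:3,3]+np.array(d['obs']['ee_pos']), A@T[:3,:3]@r
def onz(d,u,v,z):
    c,r=ray(d,u,v); return c+r*(z-c[2])/r[2]
def cloud(d):
    h,w=d['range_z'].shape; V,U=np.mgrid[:h,:w]
    c,_=ray(d,0,0); r0=ray(d,0,0)[1]; rx=ray(d,1,0)[1]-r0; ry=ray(d,0,1)[1]-r0
    return c+(r0+U[...,None]*rx+V[...,None]*ry)*d['range_z'][...,None]
E
python3 -c "
from h import *
for n in ['top','scene']:
    d=grab(n,n); print(n,d['vertical_fov'],d['cx'],d['cy'],ray(d,d['cx'],d['cy']))
print(sensors.get_obs())"
```

```text
top 42.77704293260163 250.97767433958631 190.5374577228603 (array([ 468.41753582,  -76.58081169, 1284.81877398]), array([ 0.08222828,  0.00173518, -0.99661201]))
scene 49.07373890178603 259.93060858140234 191.45011327703187 (array([1286.79375583, -262.78049952,  864.06028977]), array([-0.66220273,  0.16920561, -0.72997055]))
{'t': 0.1, 'qpos': array([-1.21298220e+00,  4.23756102e-01,  1.63061080e+00, -1.69149673e-05,
        1.08858389e+00, -1.89991402e-02]), 'qvel': array([-5.10936519e-05, -5.67663215e-05, -2.34922075e-03,  1.61453141e-04,
        6.81793873e-04,  6.85137228e-05]), 'joint_torque': array([-6.72478345e-04, -5.45612812e+01, -2.74324715e+01,  6.44449051e-02,
        1.87764497e-02, -2.06027494e-05]), 'ee_pos': array([ 229.81971201, -580.67555933,  221.98570815]), 'orientation': array([-3.08468388e+00, -5.88163193e-01,  3.82714023e-04]), 'ft_force': array([-0.60546768, -0.30912596,  0.40715011]), 'moment': array([-0.03690106,  0.03881583,  0.03771436]), 'grasp_force': 0.0, 'width': 87.79151404688113}
```

View pics/top.png

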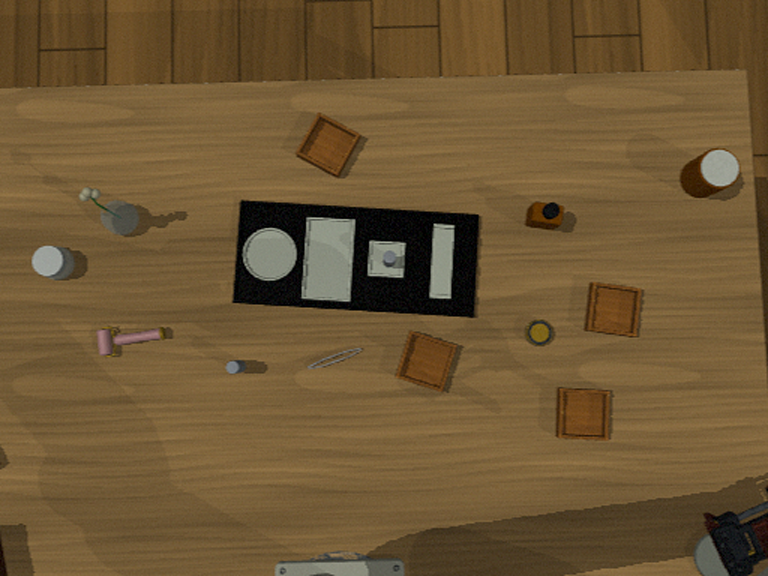

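View pics/scene.png

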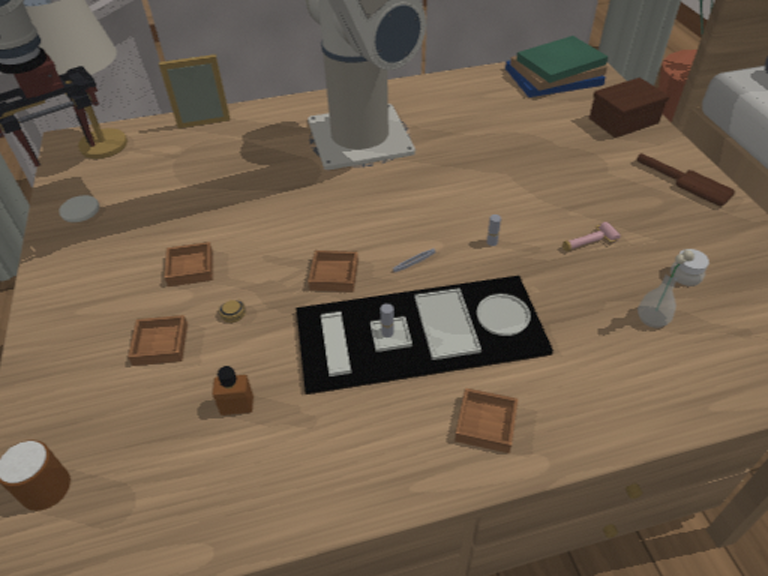

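The top view (1.5x, so divide by 1.5 for true pixels) shows these:

- **Box candidates:** (430,361), (614,309), (584,413) and (330,145).
- **Lipsticks:** the loose one is at (235,367) and the kept one at (390,258).
- **Job items:** tweezers (335,358), roller (130,340), compact (540,332).
- **Not to be confused:** the amber bottle (546,214) and the jars (52,262) and (712,170) are not the compact.

Next I measure these and check them in a crop.

```bash
python3 - <<'E'
from h import *
d=pickle.load(open('top.pkl','rb'))
for n,u,v,z in [('boxA',430,361,25),('boxB',614,309,25),('boxC',584,413,25),('boxD',330,145,25)]:
    p=onz(d,u/1.5,v/1.5,z); print(n,p.round(1),np.hypot(p[0],p[1]).round(1))
P=cloud(d); img=d['color']
# white porcelain
m=((img.min(2)>110)).astype(np.uint8); m[:130]=0;m[205:]=0;m[:,:155]=0;m[:,325:]=0
n,l,s,c=cv2.connectedComponentsWithStats(m)
for i in range(1,n):
    if s[i,4]<80: continue
    ys,xs=np.where(l==i); pts=np.array([onz(d,u,v,15)[:2] for u,v in zip(xs,ys)],np.float32)
    print('porc',s[i,4],cv2.minAreaRect(pts), np.median(P[l==i][:,2]))
# things by height
for n,(x0,x1,y0,y1),zmin in [('roller',(60,115,210,245),9),('lip',(145,175,235,255),20),('lipk',(245,275,160,185),35),('tweez',(200,246,228,250),4),('compact',(345,375,208,236),9),('boxA',(258,312,216,265),15)]:
    Q=P[y0:y1,x0:x1].reshape(-1,3); Q=Q[(Q[:,2]>zmin)]
    print(n,len(Q),Q[:,2].min().round(1),Q[:,2].max().round(1),cv2.minAreaRect(Q[:,:2].astype(np.float32)), np.median(Q,0).round(1))
print('table z',np.median(P[250:260,100:200,2]),'tray',np.median(P[140:150,170:180,2]))
a=img[195:285,55:425]; cv2.imwrite('pics/c1.png',cv2.resize(img[130:285,60:425],(800,340),interpolation=cv2.INTER_CUBIC))
E
```

```text
boxA [ 441.6 -162.4   25. ] 470.5
boxB [ 522.4 -480.1   25. ] 709.5
boxC [ 347.6 -420.4   25. ] 545.5
boxD [8.211e+02 7.000e-01 2.500e+01] 821.1
porc 1559 ((623.4432373046875, 9.436145782470703), (83.65926361083984, 142.7501678466797), 85.09520721435547) 11.68918002499322
porc 623 ((614.4208984375, -187.3701934814453), (34.71879959106445, 128.4217071533203), 84.67634582519531) 13.663327397295689
porc 843 ((635.5746459960938, 108.19165802001953), (81.08795166015625, 86.98609161376953), 89.12470245361328) 11.797609347865091
porc 406 ((620.6105346679688, -91.29386901855469), (61.254669189453125, 60.39093780517578), 84.86143493652344) 12.983734403616836
roller 410 9.0 1284.8 ((483.3609619140625, 168.52972412109375), (490.8066711425781, 49.12291717529297), 88.59440612792969) [494.3 369.9  17.8]
lip 90 20.5 1284.8 ((449.36138916015625, 50.86139678955078), (21.08888816833496, 256.85382080078125), 3.810591697692871) [442.1 165.8  63.4]
lipk 76 37.0 1284.8 ((547.1945190429688, -91.3428955078125), (20.0279483795166, 159.04029846191406), 86.56385040283203) [613.8 -95.3  76. ]
tweez 92 4.1 1284.8 ((449.1080627441406, -7.408576965332031), (136.06536865234375, 53.55411148071289), 86.91471099853516) [450.4   4.2   6.8]
compact 223 9.1 1284.8 ((488.0785217285156, -224.94601440429688), (296.0785217285156, 43.961936950683594), 89.10306549072266) [ 485.  -349.6   16.2]
boxA 319 15.5 1284.8 ((448.6486511230469, -135.20794677734375), (123.74056243896484, 83.99339294433594), 71.23821258544922) [ 445.  -149.7   24.2]
table z -0.6562033454431457 tray 7.546392489386108
```

View pics/c1.png

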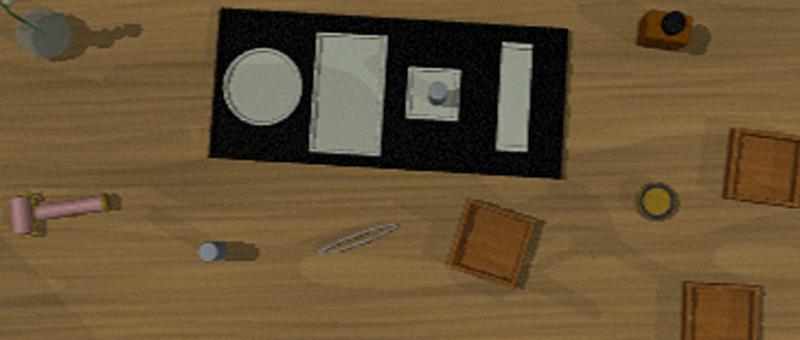

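Box A at (442,-162) is nearest the base, at 470 mm, and the crop confirms an empty open box there. Now the cleaned-up object poses.

```bash
python3 - <<'E'
from h import *
d=pickle.load(open('top.pkl','rb')); P=cloud(d); v=d['range_z']>0
def t(n,b,lo,hi):
    x0,x1,y0,y1=b; Q=P[y0:y1,x0:x1][v[y0:y1,x0:x1]]; Q=Q[(Q[:,2]>lo)&(Q[:,2]<hi)]
    r=cv2.minAreaRect(Q[:,:2].astype(np.float32)); print(n,len(Q),np.round(r[0],1),np.round(r[1],1),round(r[2],1),Q.mean(0).round(1))
    return Q
q=t('roller',(60,115,210,245),7,40);
c=np.cov(q[:,:2].T);print('pca',np.degrees(np.arctan2(*np.linalg.eigh(c)[1][::-1,1])))
t('rollhandle',(78,100,210,245),9,40)
t('lip',(145,175,235,255),50,90);t('lipk',(245,275,160,185),60,90)
q=t('tweez',(200,246,228,250),3.5,40);c=np.cov(q[:,:2].T);print('pca',np.degrees(np.arctan2(*np.linalg.eigh(c)[1][::-1,1])))
t('compact',(345,375,208,236),10,40);t('boxA',(258,312,216,265),15,40)
for n,u,w,z in [('twA',309,366,5),('twB',363,349,5),('comp',540,331.5,18),('lip',233,367,65)]: print(n,onz(d,u/1.5,w/1.5,z).round(1))
E
```

```text
roller 417 [496.7 354. ] [ 64.5 119.3] 0.4 [492.9 362.9  17.2]
pca 97.69766018751122
rollhandle 147 [495.1 347.1] [18.1 57.7] 6.2 [495.1 347.7  17.2]
lip 68 [441.4 168. ] [20.1 20.3] 36.4 [441.3 167.7  63. ]
lipk 64 [616.4 -95.6] [19.9 20.3] 88.5 [616.2 -95.1  75.7]
tweez 103 [450.8   2.7] [116.8  54.4] 88.6 [449.3   3.8   6.7]
pca 99.6009879458859
compact 202 [ 486.  -349.8] [44.1 44.3] 46.5 [ 486.2 -350.5   16.2]
boxA 301 [ 442.4 -154. ] [84.2 84. ] 70.8 [ 441.9 -154.5   23.8]
twA [437.6  45.8   5. ]
twB [464.7 -48.3   5. ]
comp [ 487.2 -353.4   18. ]
lip [440.5 165.6  65. ]
```

servo_tool([
  [[0.03,0.028,0],[0,0,-2.7],1],
  [[0.03,0.028,0],[0,0,-2.7],1],
  [[0.03,0.028,0],[0,0,-2.7],1],
  [[0.03,0.028,0],[0,0,-2.7],1],
  [[0.03,0.028,0],[0,0,-2.7],1],
  [[0.03,0.028,0],[0,0,-2.7],1],
  [[0.03,0.028,0],[0,0,-2.7],1],
  [[0.0,0.0,0],[0,0,-2.7],1],
])

```text
t: 0.77
ee_pos: [444.1, -380.5, 222.4]
orientation: [-3.14, -0.004, -0.002]
ft_force: [-0.1, -0.2, 1.1]
width: 87.7
grasp_force: 0.0
```

```bash
python3 - <<'E'
from h import *
d=grab('wrist','w1'); print(d['obs']['qpos'].round(2),d['obs']['ee_pos'],d['tool_from_camera'],d['vertical_fov'],d['cx'],d['cy'])
P=cloud(d);v=d['range_z']>0;q=P[v&(P[...,2]>10)&(P[...,2]<40)&(abs(P[...,0]-486)<40)&(abs(P[...,1]+350)<40)]
print(len(q), q[:,2].max() if len(q) else 0)
if len(q): print(cv2.minAreaRect(q[:,:2].astype(np.float32)))
E
```

```text
[-0.73  0.36  1.72  0.    1.06  0.84] [ 444.1353007  -380.46690076  222.43845406] [[-1.25312226e-04 -9.64883727e-01 -2.62677325e-01  7.07086203e+01]
 [ 9.99999971e-01 -6.69340979e-05 -2.31190876e-04 -6.11731931e-03]
 [ 2.05490244e-04 -2.62677347e-01  9.64883708e-01 -1.61957197e+02]
 [ 0.00000000e+00  0.00000000e+00  0.00000000e+00  1.00000000e+00]] 61.086188046643976 254.73957394760248 191.61480332957072
1077 20.286913803694688
((484.7873840332031, -353.34893798828125), (44.73177719116211, 45.32018280029297), 87.85098266601562)
```

View pics/w1.png

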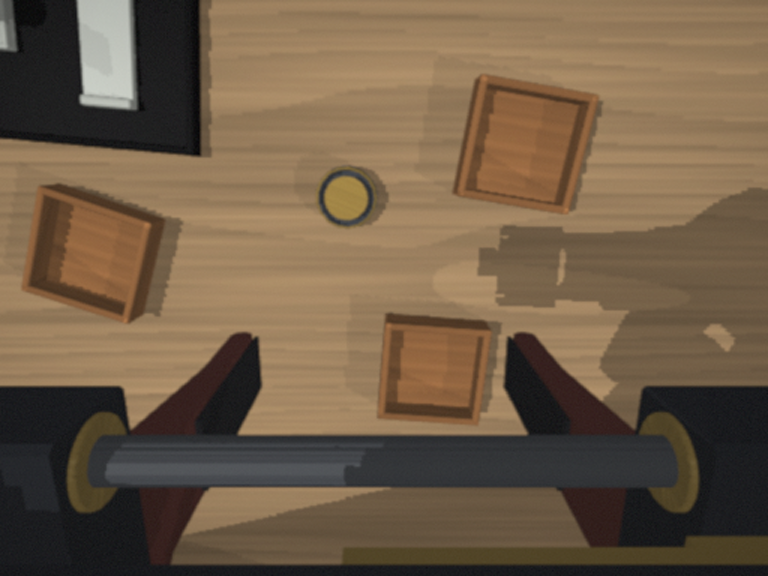

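servo_tool([
  [[0.0134,0.0092,-0.015],[0,0,0],1],
  [[0.0134,0.0092,-0.025],[0,0,0],1],
  [[0.0134,0.0092,-0.03],[0,0,0],1],
  [[0,0,-0.038],[0,0,0],1],
  [[0,0,-0.036],[0,0,0],1],
  [[0,0,-0.025],[0,0,0],1],
  [[0,0,-0.015],[0,0,0],1],
  [[0,0,0],[0,0,0],1],
])

```text
t: 1.48
ee_pos: [477.2, -356.4, 34.8]
orientation: [-3.137, 0.0, 0.009]
ft_force: [-0.6, -0.2, 0.5]
width: 87.7
grasp_force: 0.0
```

servo_tool([
  [[0.004,0.002,0],[0,0,0],1],
  [[0.004,0.002,0],[0,0,0],1],
  [[0,0,-0.01],[0,0,0],1],
  [[0,0,-0.01],[0,0,0],1],
  [[0,0,-0.005],[0,0,0],1],
  [[0,0,-0.002],[0,0,0],1],
  [[0,0,0],[0,0,0],1],
  [[0,0,0],[0,0,0],1],
])

```text
t: 2.15
ee_pos: [488.1, -353.5, 11.6]
orientation: [-3.141, 0.0, 0.0]
ft_force: [-1.0, 0.2, 0.3]
width: 87.5
grasp_force: 0.0
```

```bash
python3 - <<'E'
from h import *
d=grab('wrist','w2'); print(d['obs']['ee_pos'])
P=cloud(d);v=d['range_z']>0;q=P[v&(P[...,2]>10)&(P[...,2]<30)&(abs(P[...,0]-486)<30)&(abs(P[...,1]+350)<30)]
print(len(q))
if len(q): print(cv2.minAreaRect(q[:,:2].astype(np.float32)),q.mean(0))
E
```

```text
[ 488.0877879  -353.51527123   11.58026716]
4632
((484.43475341796875, -352.56048583984375), (45.639404296875, 46.30489730834961), 77.19432067871094) [ 487.13470452 -352.83487912   16.26587034]
```

View pics/w2.png

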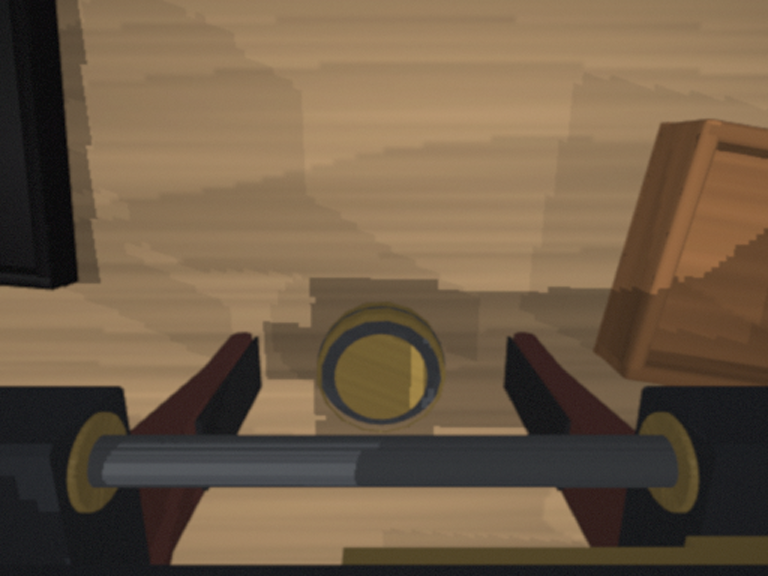

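The compact sits centred between the fingers at (380,370). I lower 5 mm, go back 3 mm in x, and close.

servo_tool([
  [[-0.003,0,-0.003],[0,0,0],1],
  [[0,0,-0.002],[0,0,0],1],
  [[0,0,0],[0,0,0],1],
  [[0,0,0],[0,0,0],-1],
  [[0,0,0],[0,0,0],-1],
  [[0,0,0],[0,0,0],-1],
  [[0,0,0],[0,0,0],-1],
  [[0,0,0],[0,0,0],-1],
])

```text
t: 2.87
ee_pos: [485.3, -353.5, 6.7]
orientation: [3.142, -0.0, 0.0]
ft_force: [-0.2, 0.1, 0.2]
width: 58.2
grasp_force: 0.0
```

servo_tool([
  [[0,0,0],[0,0,0],-1],
  [[0,0,0],[0,0,0],-1],
  [[0,0,0],[0,0,0],-1],
  [[0,0,0],[0,0,0],-1],
  [[0,0,0.02],[0,0,0],-1],
  [[0,0,0.035],[0,0,0],-1],
  [[0,0,0.04],[0,0,0],-1],
  [[0,0,0.04],[0,0,0],-1],
])

```text
t: 3.53
ee_pos: [484.4, -353.0, 142.4]
orientation: [-3.14, 0.0, 0.003]
ft_force: [0.5, -0.5, -1.9]
width: 45.1
grasp_force: 30.0
```

servo_tool([
  [[0.004,0.02,0.02],[0,0,0],-1],
  [[0.006,0.035,0],[0,0,0],-1],
  [[0.007,0.039,0],[0,0,0],-1],
  [[0.007,0.039,0],[0,0,0],-1],
  [[0.007,0.039,0],[0,0,0],-1],
  [[0.007,0.039,0],[0,0,0],-1],
  [[0.007,0.039,0],[0,0,0],-1],
  [[0.007,0.039,0],[0,0,0],-1],
])

```text
t: 4.2
ee_pos: [537.0, -62.7, 161.8]
orientation: [-3.142, 0.001, -0.0]
ft_force: [1.9, -0.2, -0.6]
width: 45.3
grasp_force: 30.0
```

servo_tool([
  [[0.007,0.039,0],[0,0,0],-1],
  [[0.007,0.039,0],[0,0,0],-1],
  [[0.007,0.03,0],[0,0,0],-1],
  [[0.006,0.02,0],[0,0,0],-1],
  [[0,0,0],[0,0,0],-1],
  [[0,0,0],[0,0,0],-1],
  [[0,0,0],[0,0,0],-1],
  [[0,0,0],[0,0,0],-1],
])

```text
t: 4.87
ee_pos: [563.7, 62.3, 161.5]
orientation: [3.141, -0.002, -0.001]
ft_force: [-0.1, -0.8, -0.4]
width: 45.3
grasp_force: 30.0
```

```bash
python3 - <<'E'
from h import *
d=grab('wrist','w3'); print(d['obs']['ee_pos'],d['obs']['width'],d['obs']['qpos'])
E
```

```text
[563.71277558  62.31776551 161.53644192] 45.323181570140896 [ 8.92214995e-02  4.18324018e-01  1.80428085e+00 -2.38366584e-04
  9.19636390e-01  1.66150952e+00]
```

View pics/w3.png

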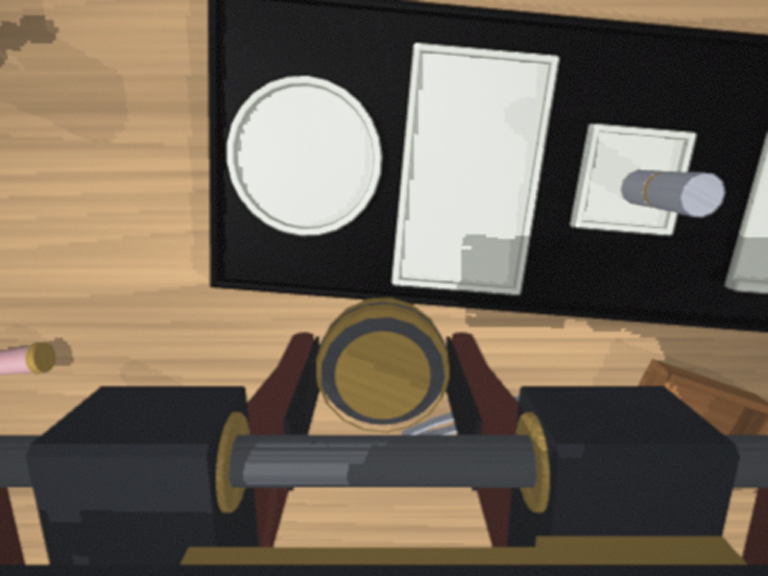

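The picture shows the round dish (rim 227–382 by 75–236), the oblong dish corners, and the kept lipstick well clear. The compact is held square.

```bash
python3 - <<'E'
from h import *
d=pickle.load(open('w3.pkl','rb'))
g=lambda u,v,z:onz(d,(u+.5)/1.5-.5,(v+.5)/1.5-.5,z)
print('round',(np.mean([g(227,155,17),g(382,157,17),g(306,75,17),g(304,236,17)],0)).round(1))
ob=[g(*p,17) for p in [(415,44),(558,58),(520,294),(392,283)]]
print('obl',np.mean(ob,0).round(1), np.degrees(np.arctan2(*((ob[0]+ob[1]-ob[2]-ob[3])[1::-1]))).round(1))
print('sq',np.mean([g(*p,17) for p in [(588,125),(695,134),(672,236),(572,226)]],0).round(1))
print('compact',g(382,370,150+5).round(1))
E
```

```text
round [632.9 109.3  17. ]
obl [621.    8.2  17. ] -4.9
sq [618.2 -90.9  17. ]
compact [556.5  62.5 155. ]
```

servo_tool([
  [[0.018,0.012,0],[0,0,0],-1],
  [[0.018,0.012,0],[0,0,0],-1],
  [[0.018,0.012,0],[0,0,-2],-1],
  [[0.017,0.0107,-0.02],[0,0,-3],-1],
  [[0,0,-0.035],[0,0,0],-1],
  [[0,0,-0.035],[0,0,0],-1],
  [[0,0,-0.015],[0,0,0],-1],
  [[0,0,0],[0,0,0],-1],
])

```text
t: 5.58
ee_pos: [632.0, 108.5, 52.3]
orientation: [3.137, -0.14, -0.012]
ft_force: [-0.3, -0.2, -0.8]
width: 45.2
grasp_force: 30.0
```

servo_tool([
  [[0,0,0],[0,0,0],-1],
  [[0,0,0],[0,0,0],-1],
  [[0,0,-0.01],[0,0,0],-1],
  [[0,0,-0.01],[0,0,0],-1],
  [[0,0,-0.006],[0,0,0],-1],
  [[0,0,0],[0,0,0],-1],
  [[0,0,0],[0,0,0],-1],
  [[0,0,0],[0,0,0],-1],
])

```text
t: 6.25
ee_pos: [635.3, 110.3, 30.7]
orientation: [-3.139, 0.137, -0.0]
ft_force: [-0.0, 0.2, -0.2]
width: 45.0
grasp_force: 30.0
```

```bash
python3 - <<'E'
from h import *
d=grab('wrist','w4'); print(d['obs']['ee_pos'],d['obs']['width'],d['obs']['qpos'])
E
```

```text
[635.2939933  110.25015754  30.74430712] 45.00559579870004 [1.53369918e-01 7.00913303e-01 1.67173534e+00 1.19527467e-05
 7.68833123e-01 1.81147753e+00]
```

View pics/w4.png

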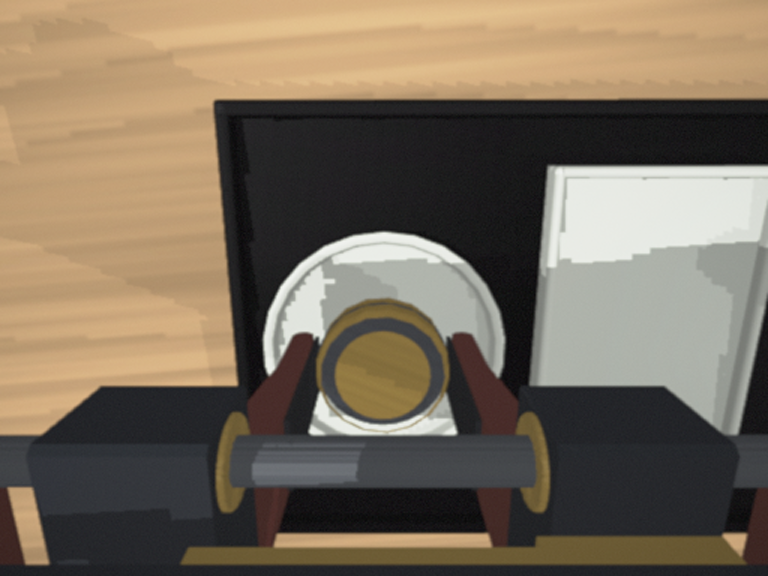

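The compact hangs over the dish, which is centred at about u=384 with its far rim at v=232. I check the rim position numerically, then lower and release.

```bash
python3 - <<'E'
from h import *
d=pickle.load(open('w4.pkl','rb'))
g=lambda u,v,z:onz(d,(u+.5)/1.5-.5,(v+.5)/1.5-.5,z)
print(g(384,232,17),g(263,340,17),g(505,340,17))
E
```

```text
[678.82696085 105.80503388  17.        ] [641.32200832 155.73693576  17.        ] [633.2073431   63.09154145  17.        ]
```

servo_tool([
  [[-0.001,-0.001,-0.006],[0,0,0],-1],
  [[0,0,-0.004],[0,0,0],-1],
  [[0,0,-0.001],[0,0,0],-1],
  [[0,0,0],[0,0,0],-1],
  [[0,0,0],[0,0,0],-1],
  [[0,0,0],[0,0,0],0.35],
  [[0,0,0],[0,0,0],0.35],
  [[0,0,0],[0,0,0],0.35],
])

```text
t: 6.97
ee_pos: [634.4, 109.2, 19.9]
orientation: [-3.138, 0.137, -0.001]
ft_force: [0.4, 0.5, -0.8]
width: 58.4
grasp_force: 0.0
```

servo_tool([
  [[0,0,0],[0,0,0],0.35],
  [[0,0,0.02],[0,0,0],0.35],
  [[0,0,0.04],[0,0,0],1],
  [[0,0,0.04],[0,0,0],1],
  [[0,0,0.02],[0,0,0],1],
  [[-0.03,0.009,0],[0,0,0],1],
  [[-0.035,0.01,0],[0,0,0],1],
  [[-0.035,0.01,0],[0,0,0],1],
])

```text
t: 7.63
ee_pos: [533.6, 138.2, 140.4]
orientation: [-3.138, 0.139, -0.003]
ft_force: [-0.4, -0.4, -0.5]
width: 87.4
grasp_force: 0.0
```

servo_tool([
  [[-0.035,0.01,0],[0,0,0],1],
  [[-0.035,0.01,0],[0,0,0],1],
  [[-0.022,0.008,0],[0,0,0],1],
  [[0,0,0],[0,0,0],1],
  [[0,0,0],[0,0,0],1],
  [[0,0,0],[0,0,0],1],
  [[0,0,0],[0,0,0],1],
  [[0,0,0],[0,0,0],1],
])

```text
t: 8.3
ee_pos: [443.4, 166.0, 139.7]
orientation: [-3.138, 0.139, -0.001]
ft_force: [-0.5, 0.5, 0.3]
width: 88.0
grasp_force: 0.0
```

```bash
python3 - <<'E'
from h import *
d=grab('wrist','w5'); print(d['obs']['ee_pos'],d['obs']['width'],d['obs']['qpos'].round(2))
P=cloud(d);v=d['range_z']>0;q=P[v&(P[...,2]>58)&(P[...,2]<75)&(abs(P[...,0]-441)<30)&(abs(P[...,1]-167)<30)]
print(len(q))
if len(q): print(cv2.minAreaRect(q[:,:2].astype(np.float32)),q.mean(0))
q=P[v&(P[...,2]>17)&(P[...,2]<45)&(abs(P[...,0]-634)<50)&(abs(P[...,1]-109)<35)];print(len(q),q.mean(0) if len(q) else'')
E
```

```text
[443.39119757 166.00851216 139.72773024] 87.95910592400702 [ 0.33  0.33  2.02 -0.    0.79  1.99]
630
((439.70489501953125, 167.23672485351562), (20.856449127197266, 21.03978729248047), 84.76165771484375) [440.26923642 167.13557208  64.47445456]
36 [587.36208648 116.00041799  17.36535339]
```

View pics/w5.png

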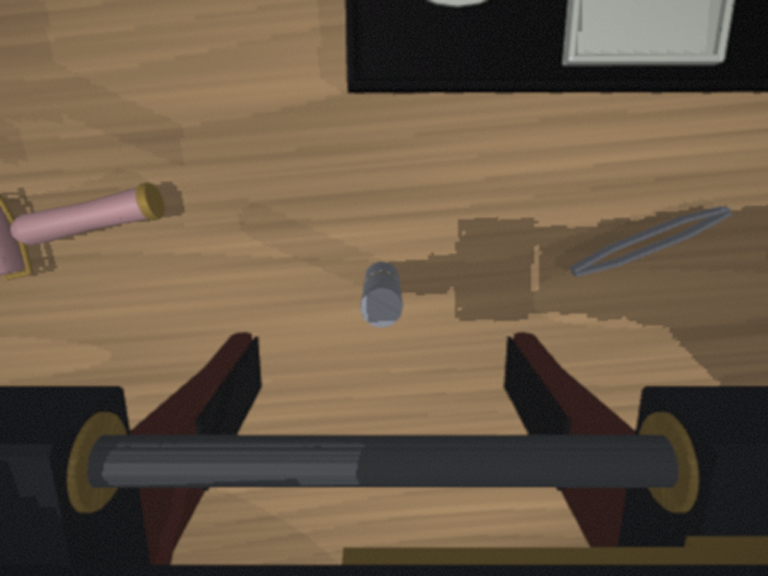

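The lipstick at (382,295) is centred between the fingers. I descend to about z=33 and close.

servo_tool([
  [[-0.0035,0.001,-0.01],[0,0,0],1],
  [[0,0,-0.025],[0,0,0],1],
  [[0,0,-0.03],[0,0,0],1],
  [[0,0,-0.025],[0,0,0],0.4],
  [[0,0,-0.012],[0,0,0],0],
  [[0,0,-0.004],[0,0,0],0],
  [[0,0,0],[0,0,0],0],
  [[0,0,0],[0,0,0],-1],
])

```text
t: 9.02
ee_pos: [439.3, 167.2, 33.9]
orientation: [-3.138, 0.138, -0.001]
ft_force: [-0.8, -0.9, 0.2]
width: 58.2
grasp_force: 0.0
```

servo_tool([
  [[0,0,0],[0,0,0],-1],
  [[0,0,0],[0,0,0],-1],
  [[0,0,0],[0,0,0],-1],
  [[0,0,0],[0,0,0],-1],
  [[0,0,0],[0,0,0],-1],
  [[0,0,0],[0,0,0],-1],
  [[0,0,0],[0,0,0],-1],
  [[0,0,0],[0,0,0],-1],
])

```text
t: 9.68
ee_pos: [438.9, 167.3, 34.0]
orientation: [-3.138, 0.137, -0.001]
ft_force: [-1.1, -0.5, 5.1]
width: 21.6
grasp_force: 30.0
```

```bash
python3 - <<'E'
from h import *
d=pickle.load(open('w5.pkl','rb'))
g=lambda u,v,z:onz(d,(u+.5)/1.5-.5,(v+.5)/1.5-.5,z)
a,b=g(574,272,6),g(729,210,6);print('tw',a,b,(a+b)/2,np.linalg.norm(a-b),np.degrees(np.arctan2(*(b-a)[1::-1])))
P=cloud(d);v=d['range_z']>0;q=P[v&(P[...,2]>3.5)&(P[...,2]<15)&(abs(P[...,0]-450)<40)&(abs(P[...,1]-3)<60)]
print(len(q),cv2.minAreaRect(q[:,:2].astype(np.float32)),q.mean(0))
a,b=g(22,231,11),g(150,202,11); print('roll',a,b,np.degrees(np.arctan2(*(a-b)[1::-1])))
E
```

```text
tw [433.28625744  47.20173496   6.        ] [463.5767784  -45.13242175   6.        ] [448.43151792   1.03465661   6.        ] 97.17567677276226 -71.83775450669253
920 ((448.8302307128906, 1.4321327209472656), (13.067270278930664, 97.86302185058594), 17.833463668823242) [449.1306251   1.4906246   7.5964723]
roll [489.12958432 378.51698688  11.        ] [499.27618703 298.53453701  11.        ] 97.22994335629541
```

servo_tool([
  [[0,0,0.015],[0,0,0],-1],
  [[0,0,0.03],[0,0,0],-1],
  [[0,-0.02,0.03],[0,0,0],-1],
  [[0,-0.03,0.02],[0,0,0],-1],
  [[0,-0.038,0],[0,0,0],-1],
  [[0,-0.038,0],[0,0,0],-1],
  [[0,-0.038,0],[0,0,0],-1],
  [[0,-0.038,0],[0,0,0],-1],
])

```text
t: 10.35
ee_pos: [438.3, -36.4, 128.9]
orientation: [3.139, -0.136, 0.001]
ft_force: [1.5, 0.2, -0.2]
width: 21.4
grasp_force: 30.0
```

servo_tool([
  [[0,-0.038,0],[0,0,0],-1],
  [[0,-0.03,0],[0,0,0],-1],
  [[0,-0.02,0],[0,0,0],-1],
  [[0,-0.015,0],[0,0,0],-1],
  [[0,0,0],[0,0,0],-1],
  [[0,0,0],[0,0,0],-1],
  [[0,0,0],[0,0,0],-1],
  [[0,0,0],[0,0,0],-1],
])

```text
t: 11.02
ee_pos: [438.5, -136.9, 128.6]
orientation: [-3.138, 0.136, 0.001]
ft_force: [0.9, 0.1, -1.4]
width: 21.3
grasp_force: 30.0
```

```bash
python3 - <<'E'
from h import *
d=grab('wrist','w6'); print(d['obs']['ee_pos'],d['obs']['width'],d['obs']['qpos'].round(2))
P=cloud(d);v=d['range_z']>0;q=P[v&(P[...,2]>19)&(P[...,2]<32)&(abs(P[...,0]-442)<70)&(abs(P[...,1]+157)<65)]
print(len(q))
if len(q): print(cv2.minAreaRect(q[:,:2].astype(np.float32)),q.mean(0))
E
```

```text
[ 438.48243076 -136.86723655  128.55233517] 21.29592846157003 [-0.33  0.33  2.05  0.    0.75  1.33]
2345
((440.6351623535156, -155.95431518554688), (84.12506103515625, 83.75181579589844), 70.80712890625) [ 449.52607366 -159.56257353   24.46685429]
```

View pics/w6.png

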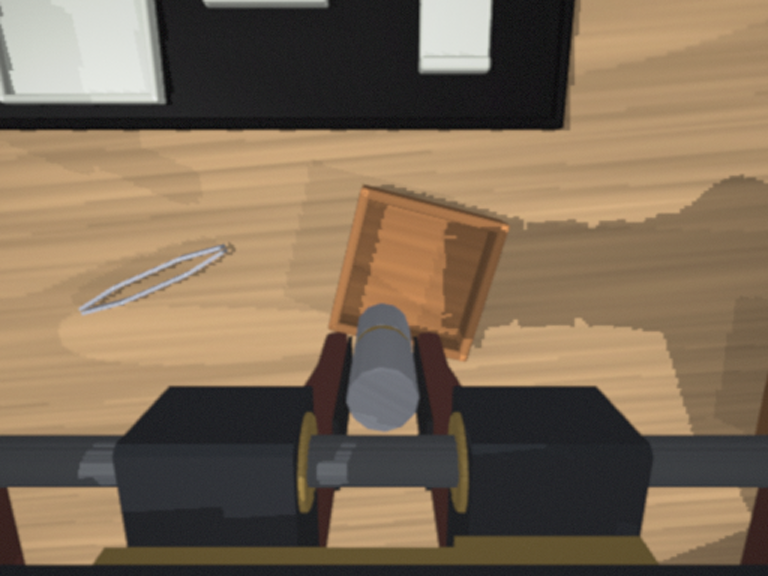

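The box measures 84×84 at (440.6,-156) and the lipstick is held upright. I move over the box and lower.

servo_tool([
  [[0.002,-0.01,0],[0,0,0],-1],
  [[0,-0.009,-0.01],[0,0,0],-1],
  [[0,0,-0.025],[0,0,0],-1],
  [[0,0,-0.025],[0,0,0],-1],
  [[0,0,-0.015],[0,0,0],-1],
  [[0,0,-0.007],[0,0,0],-1],
  [[0,0,0],[0,0,0],-1],
  [[0,0,0],[0,0,0],-1],
])

```text
t: 11.73
ee_pos: [440.7, -157.1, 46.4]
orientation: [-3.138, 0.137, 0.001]
ft_force: [-0.3, -0.3, 0.3]
width: 21.6
grasp_force: 30.0
```

servo_tool([
  [[0,0,-0.003],[0,0,0],-1],
  [[0,0,-0.002],[0,0,0],-1],
  [[0,0,-0.001],[0,0,0],-1],
  [[0,0,0],[0,0,0],-1],
  [[0,0,0],[0,0,0],-1],
  [[0,0,0],[0,0,0],-1],
  [[0,0,0],[0,0,0],-1],
  [[0,0,0],[0,0,0],-1],
])

```text
t: 12.4
ee_pos: [440.8, -156.9, 40.8]
orientation: [3.139, -0.137, 0.0]
ft_force: [-0.4, -1.2, -0.0]
width: 21.0
grasp_force: 30.0
```

servo_tool([
  [[0,0,-0.001],[0,0,0],-1],
  [[0,0,-0.0005],[0,0,0],-1],
  [[0,0,0],[0,0,0],-1],
  [[0,0,0],[0,0,0],-1],
  [[0,0,0],[0,0,0],-0.2],
  [[0,0,0],[0,0,0],0.1],
  [[0,0,0],[0,0,0],0.5],
  [[0,0,0],[0,0,0],0.5],
])

```text
t: 13.07
ee_pos: [440.7, -156.8, 39.2]
orientation: [3.139, -0.137, 0.0]
ft_force: [0.6, -0.7, -0.6]
width: 44.7
grasp_force: 0.0
```

servo_tool([
  [[0,0,0],[0,0,0],0.5],
  [[0,0,0],[0,0,0],0.5],
  [[0,0,0.02],[0,0,0],0.5],
  [[0,0,0.035],[0,0,0],0.5],
  [[0,0,0.03],[0,0,0],0.5],
  [[0,0,0.02],[0,0,0],0.5],
  [[0,0,0],[0,0,0],0.5],
  [[0,0,0],[0,0,0],0.5],
])

```text
t: 13.73
ee_pos: [441.3, -157.1, 145.1]
orientation: [3.138, -0.137, 0.004]
ft_force: [0.1, -0.1, -0.1]
width: 66.1
grasp_force: 0.0
```

```bash
python3 - <<'E'
from h import *
d=grab('wrist','w7'); print(d['obs']['ee_pos'],d['obs']['width'],d['obs']['qpos'].round(2))
P=cloud(d);v=d['range_z']>0;q=P[v&(P[...,2]>60)&(P[...,2]<85)&(abs(P[...,0]-440)<30)&(abs(P[...,1]+157)<25)]
print(len(q),cv2.minAreaRect(q[:,:2].astype(np.float32)),q.mean(0))
q=P[v&(P[...,2]>3.5)&(P[...,2]<15)&(abs(P[...,0]-450)<40)&(abs(P[...,1]-3)<60)]
print(len(q),cv2.minAreaRect(q[:,:2].astype(np.float32)),q.mean(0))
E
```

```text
[ 441.34828586 -157.0697962   145.07944307] 66.12652766724926 [-0.37  0.31  2.03  0.    0.8   1.29]
661 ((441.1888122558594, -156.74998474121094), (21.02923583984375, 21.142288208007812), 74.03258514404297) [ 442.22559262 -156.90034709   69.28538435]
492 ((448.6399841308594, 1.8665885925292969), (11.99012279510498, 97.28445434570312), 18.116424560546875) [448.76507262   1.41446844   8.57233293]
```

The spare lipstick stands upright at (441,-157), which is 1 mm off. Next the tweezers: I turn +113° and move over them.

servo_tool([
  [[0.001,0.02,0],[0,0,7.05],0.5],
  [[0.001,0.02,0],[0,0,7.05],0.5],
  [[0.001,0.02,0],[0,0,7.05],0.5],
  [[0.001,0.02,0],[0,0,7.05],0.5],
  [[0.001,0.02,0],[0,0,7.05],0.5],
  [[0.001,0.02,0],[0,0,7.05],0.5],
  [[0.001,0.02,0],[0,0,7.05],0.5],
  [[0.001,0.02,0],[0,0,7.05],0.5],
])

```text
t: 14.45
ee_pos: [447.4, 4.1, 142.4]
orientation: [-2.825, -1.37, 0.005]
ft_force: [0.8, -1.0, 0.7]
width: 65.8
grasp_force: 0.0
```

servo_tool([
  [[0,0,0],[0,0,7.05],0.5],
  [[0,0,0],[0,0,7.05],0.5],
  [[0,0,0],[0,0,7.05],0.5],
  [[0,0,0],[0,0,7.05],0.5],
  [[0,0,0],[0,0,7.05],0.0],
  [[0,0,0],[0,0,7.05],0.0],
  [[0,0,0],[0,0,7.05],0.0],
  [[0,0,0],[0,0,7.05],0.0],
])

```text
t: 15.12
ee_pos: [447.4, 3.2, 142.4]
orientation: [-1.842, -2.542, 0.003]
ft_force: [0.4, -0.4, -0.6]
width: 44.9
grasp_force: 0.0
```

servo_tool([
  [[0,0,-0.02],[0,0,0],0],
  [[0,0,-0.035],[0,0,0],0],
  [[0,0,-0.03],[0,0,0],0],
  [[0,0,-0.015],[0,0,0],0],
  [[0,0,0],[0,0,0],0],
  [[0,0,0],[0,0,0],0],
  [[0,0,0],[0,0,0],0],
  [[0,0,0],[0,0,0],0],
])

```text
t: 15.78
ee_pos: [449.3, 3.2, 44.9]
orientation: [1.851, 2.537, 0.001]
ft_force: [-0.7, -0.8, -1.0]
width: 43.9
grasp_force: 0.0
```

```bash
python3 - <<'E'
from h import *
d=grab('wrist','w8'); o=d['obs'];print(o['ee_pos'],o['width'],o['qpos'].round(2)); y=R(o['orientation'])[:,1]; print('finger',np.degrees(np.arctan2(y[1],y[0])))
P=cloud(d);v=d['range_z']>0;q=P[v&(P[...,2]>4)&(P[...,2]<15)&(abs(P[...,0]-450)<40)&(abs(P[...,1]-3)<60)]
print(len(q),cv2.minAreaRect(q[:,:2].astype(np.float32)),q.mean(0))
E
```

```text
[449.29128351   3.16715073  44.88420884] 43.90519528393907 [-0.02  0.49  2.11  0.    0.54 -0.33]
finger 17.789609829329542
948 ((448.2691955566406, 1.7451934814453125), (11.84207534790039, 96.83151245117188), 18.16336441040039) [447.92009604   3.30143383   8.65284125]
```

View pics/w8.png

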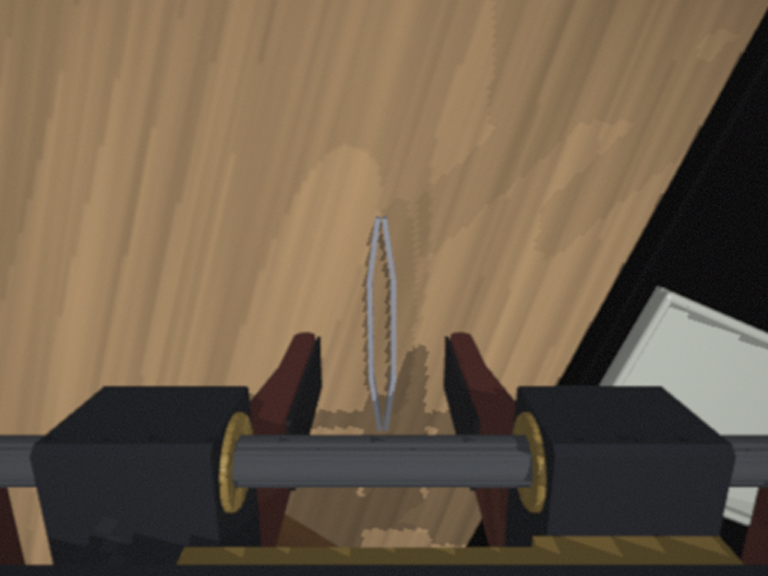

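The tweezers lie centred and parallel between the fingers (u≈382). I descend to z≈2.5 and grip.

servo_tool([
  [[-0.001,-0.0015,-0.01],[0,0,0],0],
  [[0,0,-0.015],[0,0,0],0],
  [[0,0,-0.01],[0,0,0],0],
  [[0,0,-0.005],[0,0,0],0],
  [[0,0,-0.002],[0,0,0],0],
  [[0,0,0],[0,0,0],0],
  [[0,0,0],[0,0,0],0],
  [[0,0,0],[0,0,0],-1],
])

```text
t: 16.5
ee_pos: [448.0, 1.7, 2.5]
orientation: [1.851, 2.538, 0.001]
ft_force: [-0.3, -0.1, -0.7]
width: 40.4
grasp_force: 0.0
```

servo_tool([
  [[0,0,0],[0,0,0],-1],
  [[0,0,0],[0,0,0],-1],
  [[0,0,0],[0,0,0],-1],
  [[0,0,0],[0,0,0],-1],
  [[0,0,0],[0,0,0],-1],
  [[0,0,0],[0,0,0],-1],
  [[0,0,0],[0,0,0],-1],
  [[0,0,0],[0,0,0],-1],
])

```text
t: 17.17
ee_pos: [447.9, 1.7, 2.3]
orientation: [1.851, 2.538, 0.0]
ft_force: [-0.5, 0.2, 5.8]
width: 11.9
grasp_force: 30.0
```

servo_tool([
  [[0,0,0.02],[0,0,0],-1],
  [[0,0,0.035],[0,0,0],-1],
  [[0,0,0.035],[0,0,-7.05],-1],
  [[0.004,-0.01,0.035],[0,0,-7.05],-1],
  [[0.008,-0.014,0.015],[0,0,-7.05],-1],
  [[0.008,-0.015,0],[0,0,-7.05],-1],
  [[0.008,-0.015,0],[0,0,-7.05],-1],
  [[0.008,-0.015,0],[0,0,-7.05],-1],
])

```text
t: 17.83
ee_pos: [484.0, -68.0, 142.7]
orientation: [2.647, 1.691, 0.001]
ft_force: [0.1, 0.2, -0.4]
width: 11.7
grasp_force: 30.0
```

servo_tool([
  [[0.008,-0.015,0],[0,0,-7.05],-1],
  [[0.008,-0.015,0],[0,0,-7.05],-1],
  [[0.008,-0.015,0],[0,0,-7.05],-1],
  [[0.008,-0.015,0],[0,0,-7.05],-1],
  [[0.008,-0.015,0],[0,0,-7.05],-1],
  [[0.008,-0.015,0],[0,0,-7.05],-1],
  [[0.008,-0.015,0],[0,0,-7.05],-1],
  [[0.008,-0.015,0],[0,0,-7.05],-1],
])

```text
t: 18.5
ee_pos: [547.6, -188.0, 141.8]
orientation: [-3.132, -0.239, 0.001]
ft_force: [1.1, 0.7, -0.2]
width: 11.7
grasp_force: 30.0
```

servo_tool([
  [[0,0,0],[0,0,-7.05],-1],
  [[0,0,0],[0,0,-7.05],-1],
  [[0,0,-0.015],[0,0,0],-1],
  [[0,0,-0.015],[0,0,0],-1],
  [[0,0,0],[0,0,0],-1],
  [[0,0,0],[0,0,0],-1],
  [[0,0,0],[0,0,0],-1],
  [[0,0,0],[0,0,0],-1],
])

```text
t: 19.17
ee_pos: [548.1, -187.5, 112.9]
orientation: [3.138, -0.137, 0.002]
ft_force: [-0.4, -0.1, 0.3]
width: 11.8
grasp_force: 30.0
```

```bash
python3 - <<'E'
from h import *
d=grab('wrist','w9'); o=d['obs'];print(o['ee_pos'],o['width'],o['qpos'].round(2)); y=R(o['orientation'])[:,1]; print('finger',np.degrees(np.arctan2(y[1],y[0])))
P=cloud(d);v=d['range_z']>0;q=P[v&(P[...,2]>11.5)&(P[...,2]<25)&(abs(P[...,0]-614)<75)&(abs(P[...,1]+187)<35)&(d['color'].min(2)>80)]
print(len(q),cv2.minAreaRect(q[:,:2].astype(np.float32)),q.mean(0))
q=P[v&(P[...,2]>60)&(P[...,2]<90)&(abs(P[...,0]-617)<30)&(abs(P[...,1]+95)<30)];print(q.mean(0) if len(q) else '')
E
```

```text
[ 548.13882441 -187.45358058  112.9193404 ] 11.839098152160668 [-0.35  0.5   1.8  -0.    0.83  1.31]
finger -95.0036295115841
7682 ((612.5364990234375, -189.16575622558594), (36.04276657104492, 129.91065979003906), 85.09485626220703) [ 619.21604388 -189.65468793   14.38459342]
[615.1255452  -99.75997852  74.59528795]
```

View pics/w9.png

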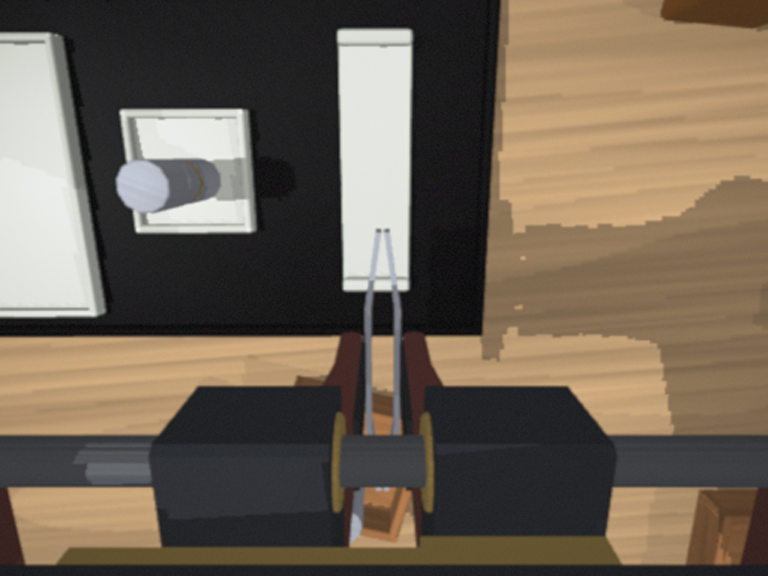

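The rest is found in full (130×36) at (612.5,-189.2), and the tweezers are aligned to it. I move over it and lower.

servo_tool([
  [[0.02,-0.0005,0],[0,0,0],-1],
  [[0.025,-0.0005,0],[0,0,0],-1],
  [[0.019,-0.0005,0],[0,0,0],-1],
  [[0,0,-0.02],[0,0,0],-1],
  [[0,0,-0.03],[0,0,0],-1],
  [[0,0,-0.02],[0,0,0],-1],
  [[0,0,-0.01],[0,0,0],-1],
  [[0,0,-0.005],[0,0,0],-1],
])

```text
t: 19.88
ee_pos: [611.0, -188.6, 26.0]
orientation: [-3.138, 0.137, 0.003]
ft_force: [0.1, -0.1, -0.6]
width: 11.5
grasp_force: 30.0
```

servo_tool([
  [[0,0,0],[0,0,0],-1],
  [[0,0,0],[0,0,0],-1],
  [[0,0,-0.004],[0,0,0],-1],
  [[0,0,-0.003],[0,0,0],-1],
  [[0,0,0],[0,0,0],-1],
  [[0,0,0],[0,0,0],-1],
  [[0,0,0],[0,0,0],-1],
  [[0,0,0],[0,0,0],-1],
])

```text
t: 20.55
ee_pos: [611.8, -188.9, 20.4]
orientation: [3.138, -0.137, 0.001]
ft_force: [0.2, 0.2, -0.4]
width: 11.6
grasp_force: 30.0
```

servo_tool([
  [[0.0005,0,-0.002],[0,0,0],-1],
  [[0,0,-0.0015],[0,0,0],-1],
  [[0,0,0],[0,0,0],-1],
  [[0,0,0],[0,0,0],-1],
  [[0,0,0],[0,0,0],-0.4],
  [[0,0,0],[0,0,0],-0.4],
  [[0,0,0],[0,0,0],-0.4],
  [[0,0,0],[0,0,0],-0.4],
])

```text
t: 21.22
ee_pos: [612.2, -188.8, 16.7]
orientation: [-3.139, 0.137, 0.0]
ft_force: [0.2, 0.4, -0.1]
width: 26.2
grasp_force: 0.0
```

servo_tool([
  [[0,0,0],[0,0,0],-0.4],
  [[0,0,0.01],[0,0,0],-0.4],
  [[0,0,0.03],[0,0,0],-0.4],
  [[0,0,0.04],[0,0,0],-0.4],
  [[0,0,0.04],[0,0,0],0],
  [[-0.03,0.01,0.01],[0,0,0],0],
  [[-0.03,0.01,0],[0,0,0],0],
  [[0,0,0],[0,0,0],0],
])

```text
t: 21.88
ee_pos: [547.1, -167.1, 147.8]
orientation: [-3.138, 0.137, 0.005]
ft_force: [0.7, 0.6, -0.7]
width: 43.8
grasp_force: 0.0
```

```bash
python3 - <<'E'
from h import *
d=grab('wrist','w10'); o=d['obs'];print(o['ee_pos'],o['width'],o['qpos'].round(2))
P=cloud(d);v=d['range_z']>0
q=P[v&(P[...,2]>20.5)&(P[...,2]<40)&(abs(P[...,0]-612)<56)&(abs(P[...,1]+189)<18)]
print(len(q),cv2.minAreaRect(q[:,:2].astype(np.float32)),q.mean(0), q[:,2].max())
E
```

```text
[ 547.08408601 -167.09100456  147.79193382] 43.81439511756983 [-0.32  0.45  1.8   0.    0.9   1.34]
564 ((610.5506591796875, -188.5755615234375), (11.992493629455566, 96.87239837646484), 84.33104705810547) [ 612.55514101 -188.8063972    22.83666542] 25.260284873565126
```

The tweezers lie at (610.5,-188.6), within 2 mm of the rest's centre and parallel to it. Now the roller: I turn +102.5° and approach.

servo_tool([
  [[-0.003,0.0295,0],[0,0,6.8],0.5],
  [[-0.003,0.0295,0],[0,0,6.8],0.5],
  [[-0.003,0.0295,0],[0,0,6.8],0.5],
  [[-0.003,0.0295,0],[0,0,6.8],0.5],
  [[-0.003,0.0295,0],[0,0,6.8],0.5],
  [[-0.003,0.0295,0],[0,0,6.8],0.5],
  [[-0.003,0.0295,0],[0,0,6.8],0.5],
  [[-0.003,0.0295,0],[0,0,6.8],0.5],
])

```text
t: 22.6
ee_pos: [529.0, 68.6, 147.1]
orientation: [2.85, 1.321, 0.002]
ft_force: [-0.2, -0.2, 0.4]
width: 65.9
grasp_force: 0.0
```

servo_tool([
  [[-0.003,0.0295,0],[0,0,6.8],0.5],
  [[-0.003,0.0295,0],[0,0,6.8],0.5],
  [[-0.003,0.0295,0],[0,0,6.8],0.5],
  [[-0.003,0.0295,0],[0,0,6.8],0.5],
  [[-0.003,0.0295,0],[0,0,6.8],0.5],
  [[-0.003,0.0295,0],[0,0,6.8],0.5],
  [[-0.003,0.0295,0],[0,0,6.8],0.5],
  [[0,0,0],[0,0,0.5],0.5],
])

```text
t: 23.27
ee_pos: [508.0, 278.5, 147.2]
orientation: [2.061, 2.371, 0.005]
ft_force: [0.2, -1.0, -0.1]
width: 66.0
grasp_force: 0.0
```

servo_tool([
  [[0,0,0],[0,0,0],0.5],
  [[0,0,0],[0,0,0],0.5],
  [[0,0,0],[0,0,0],0.5],
  [[0,0,0],[0,0,0],0.5],
  [[0,0,0],[0,0,0],0.5],
  [[0,0,0],[0,0,0],0.5],
  [[0,0,0],[0,0,0],0.5],
  [[0,0,0],[0,0,0],0.5],
])

```text
t: 23.93
ee_pos: [507.3, 273.4, 146.7]
orientation: [2.072, 2.361, -0.0]
ft_force: [0.1, 0.5, -0.4]
width: 66.2
grasp_force: 0.0
```

```bash
python3 - <<'E'
from h import *
d=grab('wrist','w11'); o=d['obs'];print(o['ee_pos'],o['width'],o['qpos'].round(2)); y=R(o['orientation'])[:,1]; print('finger',np.degrees(np.arctan2(y[1],y[0])))
P=cloud(d);v=d['range_z']>0
q=P[v&(P[...,2]>8)&(P[...,2]<35)&(abs(P[...,0]-495)<60)&(abs(P[...,1]-355)<80)][:,:2]
h=q[(q[:,1]<365)&(q[:,1]>310)]; r=cv2.fitLine(h.astype(np.float32),cv2.DIST_L2,0,.01,.01).ravel(); a=r[:2]*np.sign(r[1])
c=r[2:]; s=(q-c)@a; n=(q-c)@np.array([-a[1],a[0]]); lo,hi=s.min(),s.max()
print(len(q),'ang',np.degrees(np.arctan2(a[1],a[0])),'len',hi-lo,'mid',c+a*(lo+hi)/2,'mid from cap',c+a*(lo+57.5),'from barrel',c+a*(hi-57.5),'lat',n.min(),n.max())
E
```

```text
[507.27365489 273.36064013 146.71166769] 66.1770960302172 [ 0.47  0.45  1.79 -0.    0.9   0.34]
finger 7.453848845852314
3894 ang 98.2097 len 113.80995089593775 mid [492.30351719 352.03460246] mid from cap [492.2185497  352.62352923] from barrel [492.38848469 351.44567569] lat -26.39925391599032 25.425925446389837
```

View pics/w11.png

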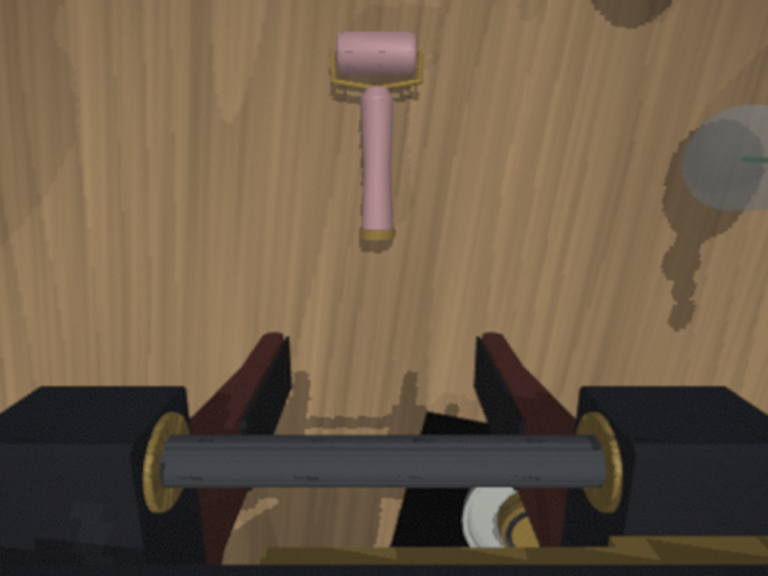

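The roller at u≈376 (v 30–240) is parallel to the tool with its mid at (492.4,352), and the vase is well clear. I move over it and descend.

servo_tool([
  [[-0.005,0.026,0],[0,0,0],0.3],
  [[-0.005,0.026,0],[0,0,0],0.3],
  [[-0.005,0.026,0],[0,0,0],0.3],
  [[0,0,-0.025],[0,0,0],0.3],
  [[0,0,-0.035],[0,0,0],0.3],
  [[0,0,-0.025],[0,0,0],0.3],
  [[0,0,-0.015],[0,0,0],0.3],
  [[0,0,0],[0,0,0],0.3],
])

```text
t: 24.65
ee_pos: [489.9, 350.3, 43.2]
orientation: [-2.07, -2.361, 0.009]
ft_force: [0.3, -0.0, -0.3]
width: 56.8
grasp_force: 0.0
```

servo_tool([
  [[0,0,0],[0,0,0],0.3],
  [[0,0,0],[0,0,0],0.3],
  [[0,0,0],[0,0,0],0.3],
  [[0,0,0],[0,0,0],0.3],
  [[0,0,0],[0,0,0],0.3],
  [[0,0,0],[0,0,0],0.3],
  [[0,0,0],[0,0,0],0.3],
  [[0,0,0],[0,0,0],0.3],
])

```text
t: 25.32
ee_pos: [492.2, 351.7, 46.9]
orientation: [2.072, 2.362, 0.0]
ft_force: [-0.9, 1.2, 0.3]
width: 57.3
grasp_force: 0.0
```

```bash
python3 - <<'E'
from h import *
d=grab('wrist','w12'); o=d['obs'];print(o['ee_pos'],o['width'])
P=cloud(d);v=d['range_z']>0
q=P[v&(P[...,2]>8)&(P[...,2]<35)&(abs(P[...,0]-495)<60)&(abs(P[...,1]-355)<80)][:,:2]
a=np.array([np.cos(np.radians(98)),np.sin(np.radians(98))]);c=np.array(o['ee_pos'][:2])
s=(q-c)@a; n=(q-c)@np.array([-a[1],a[0]]);k=(s>10)&(s<25);print(len(q),s.max()-57.5,'lateral handle',n[k].min(),n[k].max())
E
```

```text
[492.24283633 351.71721621  46.90992316] 57.28591432803577
6318 0.7481899578659394 lateral handle -9.51162377646945 8.86847066958363
```

Centred to within 1 mm. Lower 42 mm and close.

servo_tool([
  [[0,0,-0.01],[0,0,0],0.3],
  [[0,0,-0.015],[0,0,0],0.3],
  [[0,0,-0.01],[0,0,0],0.3],
  [[0,0,-0.005],[0,0,0],0.3],
  [[0,0,-0.002],[0,0,0],0.3],
  [[0,0,0],[0,0,0],0.3],
  [[0,0,0],[0,0,0],0.3],
  [[0,0,0],[0,0,0],-1],
])

```text
t: 26.03
ee_pos: [492.5, 351.9, 5.1]
orientation: [2.072, 2.362, 0.001]
ft_force: [1.0, -1.4, -0.2]
width: 53.0
grasp_force: 0.0
```

servo_tool([
  [[0,0,0],[0,0,0],-1],
  [[0,0,0],[0,0,0],-1],
  [[0,0,0],[0,0,0],-1],
  [[0,0,0],[0,0,0],-1],
  [[0,0,0],[0,0,0],-1],
  [[0,0,0],[0,0,0],-1],
  [[0,0,0],[0,0,0],-1],
  [[0,0,0],[0,0,0],-1],
])

```text
t: 26.7
ee_pos: [492.3, 351.7, 4.8]
orientation: [2.072, 2.362, 0.001]
ft_force: [0.7, -1.1, 2.5]
width: 18.3
grasp_force: 30.0
```

servo_tool([
  [[0,0,0.015],[0,0,0],-1],
  [[0,0,0.03],[0,0,0],-1],
  [[0,0,0.035],[0,0,0],-1],
  [[0,0,0.035],[0,0,-6.8],-1],
  [[0.003,-0.02,0.015],[0,0,-6.8],-1],
  [[0.005,-0.03,0],[0,0,-6.8],-1],
  [[0.005,-0.03,0],[0,0,-6.8],-1],
  [[0.005,-0.03,0],[0,0,-6.8],-1],
])

```text
t: 27.37
ee_pos: [510.0, 240.7, 135.1]
orientation: [2.676, 1.646, 0.001]
ft_force: [0.1, -0.2, -0.8]
width: 18.4
grasp_force: 30.0
```

servo_tool([
  [[0.005,-0.03,0],[0,0,-6.8],-1],
  [[0.005,-0.03,0],[0,0,-6.8],-1],
  [[0.005,-0.03,0],[0,0,-6.8],-1],
  [[0.005,-0.03,0],[0,0,-6.8],-1],
  [[0.005,-0.03,0],[0,0,-6.8],-1],
  [[0.005,-0.03,0],[0,0,-6.8],-1],
  [[0.005,-0.03,0],[0,0,-6.8],-1],
  [[0.003,-0.02,0],[0,0,-6.8],-1],
])

```text
t: 28.03
ee_pos: [548.1, 9.3, 134.5]
orientation: [3.132, 0.238, -0.001]
ft_force: [-0.1, -0.3, -1.3]
width: 18.3
grasp_force: 30.0
```

servo_tool([
  [[0,0,0],[0,0,-6.8],-1],
  [[0,0,0],[0,0,-6.8],-1],
  [[0,0,0],[0,0,-0.5],-1],
  [[0,0,0],[0,0,0],-1],
  [[0,0,0],[0,0,0],-1],
  [[0,0,0],[0,0,0],-1],
  [[0,0,0],[0,0,0],-1],
  [[0,0,0],[0,0,0],-1],
])

```text
t: 28.7
ee_pos: [548.1, 12.0, 134.7]
orientation: [-3.139, 0.135, 0.0]
ft_force: [-0.4, -0.2, -1.5]
width: 18.1
grasp_force: 30.0
```

```bash
python3 - <<'E'
from h import *
d=grab('wrist','w13'); o=d['obs'];print(o['ee_pos'],o['width'],o['qpos'].round(2)); y=R(o['orientation'])[:,1]; print('finger',np.degrees(np.arctan2(y[1],y[0])))
P=cloud(d);v=d['range_z']>0
q=P[v&(P[...,2]>8.5)&(P[...,2]<25)&(abs(P[...,0]-621)<80)&(abs(P[...,1]-8)<50)&(d['color'].min(2)>80)]
print(len(q),cv2.minAreaRect(q[:,:2].astype(np.float32)))
E
```

```text
[548.13976318  11.95210411 134.67603129] 18.099911059017806 [0.   0.43 1.86 0.   0.85 1.66]
finger -94.92679831108028
14055 ((621.4252319335938, 8.001995086669922), (87.82897186279297, 147.87445068359375), 85.19002532958984)
```

View pics/w13.png

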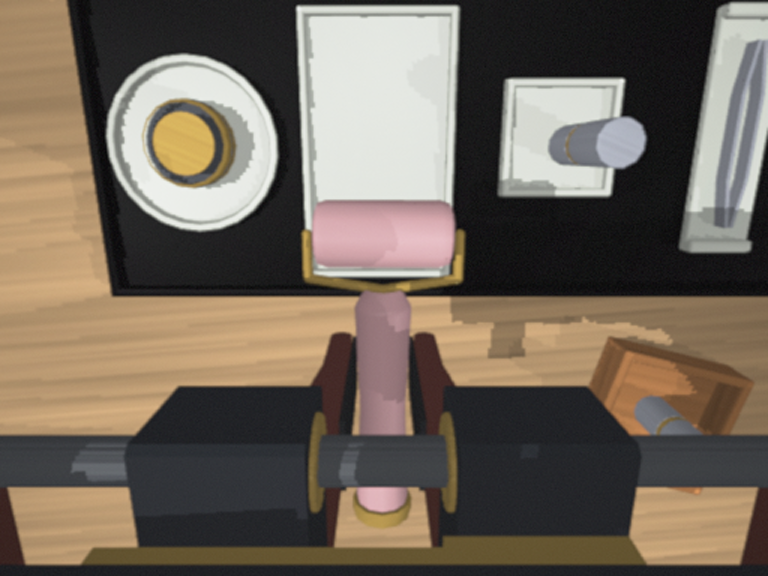

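The picture shows the compact in the round dish, the tweezers on the rest, the spare upright in the box, and the roller held level. The oblong dish centre is (621.4,8.0), so I move over it and lower.

servo_tool([
  [[0.022,-0.0015,0],[0,0,0],-1],
  [[0.03,-0.0015,0],[0,0,0],-1],
  [[0.021,-0.001,0],[0,0,0],-1],
  [[0,0,-0.025],[0,0,0],-1],
  [[0,0,-0.035],[0,0,0],-1],
  [[0,0,-0.025],[0,0,0],-1],
  [[0,0,-0.015],[0,0,0],-1],
  [[0,0,-0.005],[0,0,0],-1],
])

```text
t: 29.42
ee_pos: [619.1, 7.8, 26.6]
orientation: [3.138, -0.136, -0.008]
ft_force: [-0.1, -0.0, -0.1]
width: 18.3
grasp_force: 30.0
```

servo_tool([
  [[0,0,0],[0,0,0],-1],
  [[0,0,0],[0,0,0],-1],
  [[0,0,0],[0,0,0],-1],
  [[0,0,-0.005],[0,0,0],-1],
  [[0,0,-0.003],[0,0,0],-1],
  [[0,0,0],[0,0,0],-1],
  [[0,0,0],[0,0,0],-1],
  [[0,0,0],[0,0,0],-1],
])

```text
t: 30.08
ee_pos: [621.3, 7.6, 21.9]
orientation: [-3.139, 0.137, -0.0]
ft_force: [0.2, 0.2, -1.6]
width: 18.1
grasp_force: 30.0
```

servo_tool([
  [[0,0,-0.002],[0,0,0],-1],
  [[0,0,-0.0015],[0,0,0],-1],
  [[0,0,-0.001],[0,0,0],-1],
  [[0,0,0],[0,0,0],-1],
  [[0,0,0],[0,0,0],-1],
  [[0,0,0],[0,0,0],-1],
  [[0,0,0],[0,0,0],-1],
  [[0,0,0],[0,0,0],-1],
])

```text
t: 30.75
ee_pos: [621.2, 7.7, 17.2]
orientation: [-3.139, 0.137, -0.0]
ft_force: [-1.4, 0.5, -1.8]
width: 18.4
grasp_force: 30.0
```

servo_tool([
  [[0,0,0],[0,0,0],-0.3],
  [[0,0,0],[0,0,0],-0.3],
  [[0,0,0],[0,0,0],-0.3],
  [[0,0,0],[0,0,0],-0.3],
  [[0,0,0],[0,0,0],-0.3],
  [[0,0,0.01],[0,0,0],-0.3],
  [[0,0,0.025],[0,0,0],-0.3],
  [[0,0,0.035],[0,0,0],-0.3],
])

```text
t: 31.42
ee_pos: [619.0, 7.7, 85.9]
orientation: [3.138, -0.137, -0.009]
ft_force: [0.0, 0.9, 0.5]
width: 31.0
grasp_force: 0.0
```

servo_tool([
  [[0,0,0.035],[0,0,0],-0.3],
  [[0,0,0.03],[0,0,0],0],
  [[-0.035,0,0.02],[0,0,0],0],
  [[-0.035,0,0.02],[0,0,0],0],
  [[-0.035,0,0.02],[0,0,0],0],
  [[-0.025,0,0],[0,0,0],0],
  [[0,0,0],[0,0,0],0],
  [[0,0,0],[0,0,0],0],
])

```text
t: 32.08
ee_pos: [490.7, 7.7, 213.4]
orientation: [-3.139, 0.137, -0.003]
ft_force: [-1.1, 0.8, -0.3]
width: 43.8
grasp_force: 0.0
```

```bash
python3 - <<'E'
from h import *
d=grab('wrist','w14'); o=d['obs'];print(o['ee_pos'],o['width'])
P=cloud(d);v=d['range_z']>0
def t(n,x,y,rx,ry,lo,hi):
    q=P[v&(P[...,2]>lo)&(P[...,2]<hi)&(abs(P[...,0]-x)<rx)&(abs(P[...,1]-y)<ry)]
    if len(q)>5: print(n,len(q),cv2.minAreaRect(q[:,:2].astype(np.float32)),np.percentile(q[:,2],[5,50,95]).round(1))
t('roller',621,8,72,40,19.5,60);t('handle',600,10,30,20,24,60);t('barrel',668,4,12,20,24,60)
t('compact',634,109,33,33,23,60);t('kept',617,-95,25,25,65,95);t('tweez',612,-189,56,18,20.5,50);t('lip',441,-157,20,20,60,90)
E
```

```text
[490.66153257   7.66252544 213.44465557] 43.840268206066156
roller 1928 ((611.1243896484375, 9.174631118774414), (50.502349853515625, 95.31687927246094), 84.1063461303711) [23.4 29.5 32.4]
handle 1058 ((599.8395385742188, 10.076644897460938), (18.333850860595703, 61.19044494628906), 84.85879516601562) [26.1 30.  32.1]
barrel 73 ((656.923828125, 4.285429000854492), (38.21532440185547, 1.5573463439941406), 85.03848266601562) [24.4 25.8 28. ]
compact 1319 ((633.1651611328125, 108.88318634033203), (44.9199333190918, 44.949134826660156), 36.445125579833984) [23.9 29.9 31.5]
kept 667 ((614.783203125, -96.52783203125), (21.012086868286133, 21.04541778564453), 85.02449798583984) [68.3 76.6 77.9]
tweez 548 ((602.510986328125, -187.31906127929688), (13.845166206359863, 79.00448608398438), 83.50637817382812) [20.7 22.5 23.9]
lip 452 ((441.00201416015625, -156.32034301757812), (21.907148361206055, 20.79854965209961), 39.04237747192383) [62.  69.6 70.9]
```

View pics/w14.png

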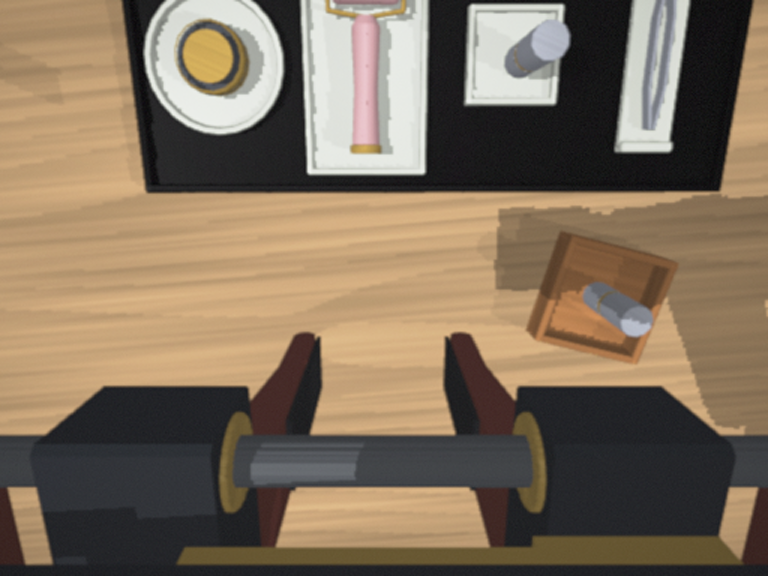

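Every piece lies in place, the lipsticks stand upright, and the arm is clear. Handing in.

```bash
python3 -c "
from workcell import close_job
print(close_job())"
```

```text
the job is handed in; nothing more can be done
None
```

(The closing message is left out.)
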